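# Swing out the walnut tablet stand's brace leg

### The arm

A 6-joint arm with a two-finger parallel gripper is mounted at the origin on the work surface. World frame = base frame: x ahead of the robot, y to its left, z up, the work surface at z = 0. Lengths are in m, angles in rad, forces in N, time in s.
With the tool pointing down it reaches from about 0.3 to 0.95 m from the base axis. Payload 3.1 kg.
Tool frame: the origin (TCP) lies at the very end of the fingers, on their centre line; the grasp point (between the pads) lies 19 mm behind it; z points along the fingers, y is the line along which they close (so a half turn about z gives the same grasp; the last joint's range is limited). The gripper opens to 85 mm and grips with 20 to 120 N. Pads are 22 mm wide; open, the fingers measure 114 mm over their backs; the gripper's body (76 mm by 85 mm) begins 54 mm behind the grasp point. The pads swing forward as they close: fully open they stand 13 mm farther back than shut.
Start: joints at [-1.344, 0.308, 1.634, -0, 1.2, -0.07], TCP at [0.183, -0.598, 0.231] pointing down, gripper open.
Joint ranges: [-3.06, 3.06], [-0.79, 1.96], [0.05, 2.63], [-1.19, 4.34], [0.05, 2.64], [-2.94, 2.94]. Speed limits (rad/s): [2.79, 2.79, 3.14, 3.14, 3.14, 3.14].

### API

Orientations are given as a 3x3 rotation matrix whose columns are the frame's x, y, z axes.
In Python, from station import ctrl gives the robot as it stands.
- The arm moves only by the tool send_rows, never from a script. Its argument "series" is text: rows parted by semicolons, each of 7 numbers parted by spaces: the shift along the tool's x, y, z in m, then the turn, a rotation vector about the tool's x, y, z in degrees, then the opening, from 0 (shut) to 1 (fully open). A call has 1 to 8 rows; each row shifts and turns the commanded pose from where the row before left it, along the tool's axes as they then stand; what a row does not reach is not made up. A row lasts 1/10 s, in which the tool goes at most 50 mm and 8.59 degrees, less where a joint would pass 70% of its speed; a pose out of reach is approached as far as the arm can. A call is refused whole if a number of a shift passes 0.05 or a number of a turn 8.59, either way. A call with a gripper value outside its range is refused whole. The fingers move at their own pace and stop on an object; the grip force is fixed at half the most. Time passes only in rows, so rows that do not move let the fingers close. It gives the time, the measured TCP pose, the force, the opening and the grip force at its end, in the units of the state.
- ctrl.get_state(): the state, without advancing time (a new reading comes with each control period).
- ctrl.capture(name): name is "scene" or "top"; returns the picture (480x640x3 uint8, red, green, blue); there is no depth.
- ctrl.camera_params(name): a dict with "intrinsics" (3x3 intrinsics, pixels), "R" (3x3) and "t" (3): a world point X has camera coordinates R X + t. Camera axes: x right, y down, z forward; pixel columns grow to the right and rows downward; lengths in m; the calibration is good to about 2 mm. A picture is of the moment at which its call begins. camera_params takes no time and is no camera call.
- ctrl.job_done(): hands the job in; it is judged then, once.
The state is a dict: "time": time; "q": joint angles; "dq": joint speeds; "effort": joint torques, N m; "position": TCP position; "tool_rot": TCP orientation; "wrist_force": force on the tool from outside, world axes, zero at the start; "torque": the same for the moment, N m; "opening": finger opening in m; "finger_force": force on a finger pad.
Only numpy, scipy, OpenCV 4.12 (cv2) and the standard library are available. Lean on these libraries where they do the work, as an engineer would, in place of code of your own. Each camera call takes 0.05 s, during which the arm holds its last target. There are 200 camera calls.

### The job

Get the dark walnut tablet stand ready for use: push the folded brass brace leg at its back so that it swings out all the way to its stop, and leave it there. Do not open the leg of the white stand; it stays folded as it is.

Things in the scene. Friction and masses are not known exactly. Their poses are not given: they have to be found in the camera images.
- walnut_stand: Dark walnut tablet stand, screwed down: upright panel 110 mm wide (y), 12 thick (x), 80 high, on a 6 mm foot (x -25 to 50, y -55 to 55). Origin: on the drawer base under the panel's middle; z up; -x front with a ledge out to x -25; +x back. Its brass leg hangs on an upright hinge at x 12, y 40. Folded, the leg sticks out 55 mm past the panel's -y edge: push that end from the front side towards +x.
- walnut_leg (a joint): Angle (rad) of the brass leg, a flat bar 8 mm thick centred on the hinge axis, z 10 to 74 mm, reaching 150 mm from the axis. 0 = along the panel's back, pointing to the stand's -y; grows as the free end swings out to +x (anticlockwise from above) up to a hard stop at 1.40. Starts 0.02 to 0.25. Stiff hinge (0.15 N m), no spring: the leg stays where it is left.
- white_stand: White plastic stand of the same shape, size and frame as the walnut one, with a steel leg; also screwed down. The two stand side by side, 0.25 to 0.48 m apart in y, either one on the left; their fronts face the robot within 0.4 rad.
- white_leg (a joint): Angle (rad) of the white stand's steel leg, same meaning as walnut_leg; starts 0.02 to 0.25 and is to be left so.
Not all that is in view belongs to the job. What is shaped like the walnut_stand but blue is not meant.

How it is judged:
By the outcome, as a careful person would: the job done as asked, in the order asked, and still so for the second after the job is handed in, with the robot touching nothing.
It also fails if it takes over 32 s, if anything falls off the work surface, if the arm or the gripper's body presses on something with over 40 N, if the wrist force passes 120 N, or if a joint passes its speed limit or range.

## Working session

There is one attempt and no reset: what is moved stays moved. The work goes in short steps, Python scripts to look and compute and a tool call to move; the robot and the scene stay as the last step left them, time stands still between calls to the robot, and variables do not carry over. Pictures are saved under pics/ and viewed, at most 10 in all, crops included, and the job is handed in when it is done.

Besides the shell and the picture viewer there is one more tool, called after "Call:" as name(argument=value, ...) on one line, values as JSON. send_rows: Moves the arm, as the interface text tells. Its arguments: {"type":"object","properties":{"series":{"type":"string"}},"required":["series"]}

```bash
mkdir -p pics
python3 - <<'E'
from station import ctrl
import cv2,numpy as np
for n in("scene","top"):
    im=ctrl.capture(n); cv2.imwrite(f"pics/{n}0.png",im[:,:,::-1])
    p=ctrl.camera_params(n); print(n,p["intrinsics"],p["R"],p["t"], -np.array(p["R"]).T@p["t"])
s=ctrl.get_state();print(s["time"],s["tool_rot"],s["position"])
E
```

```text
scene [[578.77316427   0.         320.27893454]
 [  0.         578.77316427 243.21244356]
 [  0.           0.           1.        ]] [[-0.54061628  0.84125518 -0.00487394]
 [ 0.7033476   0.44879888 -0.55125468]
 [-0.46155844 -0.30144533 -0.83432279]] [ 0.15681216 -0.32095978  1.32898268] [0.92392467 0.41274296 0.93263425]
top [[493.63099285   0.         322.16124653]
 [  0.         493.63099285 236.33058629]
 [  0.           0.           1.        ]] [[-0.01382306 -0.99911756 -0.03966125]
 [-0.98176187  0.02108324 -0.18894212]
 [ 0.18961158  0.03632615 -0.98118697]] [0.10468293 0.44316574 0.81964594] [0.2811159  0.06547261 0.89211045]
0.1 [[ 9.56280071e-01  2.92452073e-01 -4.58933489e-04]
 [ 2.92452384e-01 -9.56277816e-01  2.08374925e-03]
 [ 1.70528875e-04 -2.12686408e-03 -9.99997724e-01]] [ 0.18260661 -0.59694181  0.23014237]
```

View pics/top0.png

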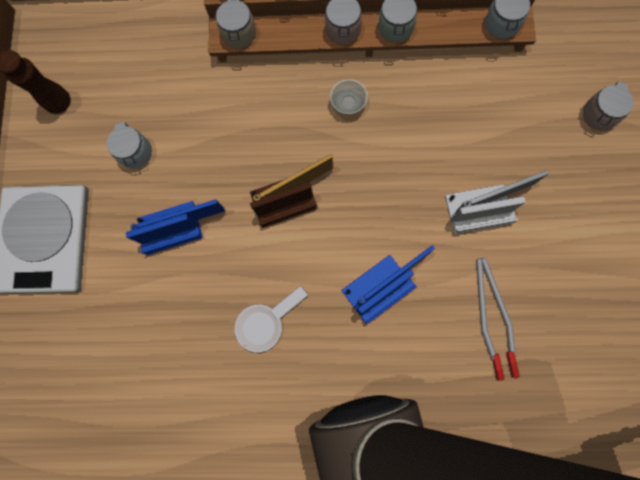

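View pics/scene0.png

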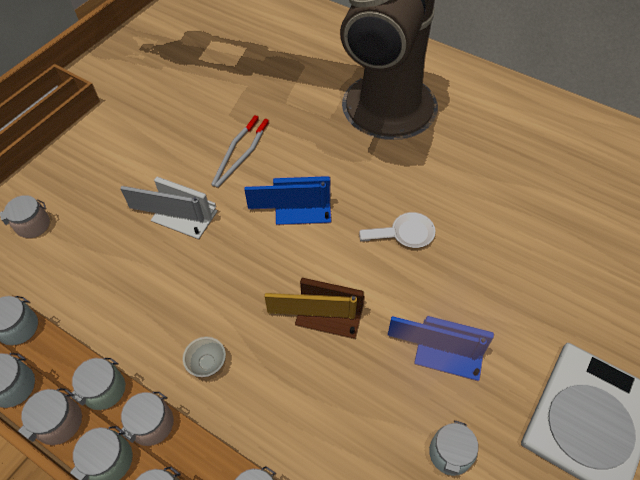

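The top picture shows four stands, listed by top-camera pixel:
- **Walnut:** about (285,200). It is the only dark brown one with a brass leg, running from its hinge near (257,198) to its tip near (332,160). This fits the description.
- **White:** (485,207), with a grey leg.
- **Blue:** (170,228) and (385,285), both decoys.

Next I'll measure the brass leg and confirm it in a crop.

```bash
cat > h.py <<'E'
import numpy as np,cv2
from station import ctrl
def cam(n):
    p=ctrl.camera_params(n); return [np.array(p[k]) for k in("intrinsics","R","t")]
def cast(n,uv,z):
    K,R,t=cam(n); c=-R.T@t; d=R.T@np.linalg.solve(K,[uv[0],uv[1],1.]); return c+d*(z-c[2])/d[2]
def tri(a,b):
    P=[(lambda K,R,t:K@np.c_[R,t])(*cam(n)) for n in("top","scene")]
    X=cv2.triangulatePoints(P[0],P[1],np.float64(a).reshape(2,1),np.float64(b).reshape(2,1)); return X[:3,0]/X[3,0]
def brass(im):
    h=cv2.cvtColor(im,cv2.COLOR_RGB2HSV); m=cv2.inRange(h,(17,165,60),(32,255,255))
    n,l,s,_=cv2.connectedComponentsWithStats(m); i=1+s[1:,4].argmax(); return (l==i).astype(np.uint8)*255,s[i]
E
python3 - <<'E'
from h import *
out=[]
for n,f,c in(("top","top0",(230,140,120,100)),("scene","scene0",(250,260,130,90))):
    im=cv2.imread(f"pics/{f}.png")[:,:,::-1]; m,s=brass(im); print(n,s)
    k=max(m.shape) and cv2.findContours(m,0,2)[0]; k=max(k,key=cv2.contourArea)
    print(cv2.boxPoints(cv2.minAreaRect(k)).round(1).tolist(), cv2.approxPolyDP(k,2,True)[:,0].tolist())
    x,y,w,h=c; cr=cv2.resize(im[y:y+h,x:x+w],(520,520*h//w),interpolation=cv2.INTER_CUBIC)
    out.append(cv2.copyMakeBorder(np.ascontiguousarray(cr),0,433-cr.shape[0] if cr.shape[0]<433 else 0,0,0,0))
o=np.vstack(out); o=cv2.resize(o,None,fx=min(1,600/o.shape[0]),fy=min(1,600/o.shape[0]))
cv2.imwrite("pics/crop.png",o[:,:,::-1]); print(o.shape)
print("bowl",cast("top",(348,98),.03),"blue tip",cast("top",(433,248),.074),"hinge",cast("top",(257,198),.074),"tip",cast("top",(332,158),.074))
E
```

```text
top [323 162   2   2   3]
[[322.5, 162.5], [323.5, 161.5], [324.0, 162.0], [323.0, 163.0]] [[324, 162]]
scene [ 265  293   92   26 1841]
[[263.79998779296875, 312.29998779296875], [265.20001220703125, 290.79998779296875], [356.29998779296875, 296.70001220703125], [354.8999938964844, 318.29998779296875]] [[265, 294], [268, 312], [354, 317], [356, 297], [352, 301], [350, 297]]
(600, 360, 3)
bowl [0.71110551 0.04519663 0.03      ] blue tip [ 0.41544338 -0.08877461  0.074     ] hinge [0.50892039 0.2072398  0.074     ] tip [0.57770331 0.07670174 0.074     ]
```

View pics/crop.png

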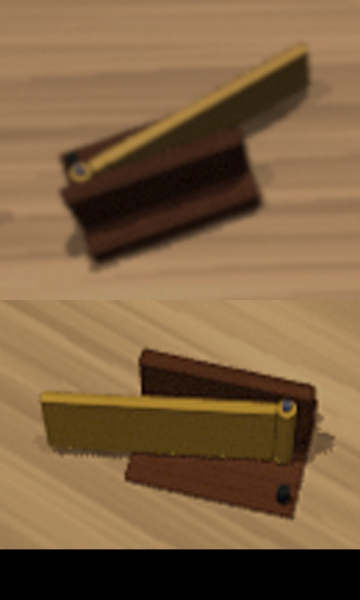

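The crop shows the brown stand with its brass leg. The leg's top strip runs from the hinge pin at about top (256.7,197.3) to the tip at (331.8,155.3). In the scene view that is (353.6,298.6) to (265.2,295). This is the walnut stand. The panel's top edge in the top view runs from (251.7,204) to (310,184).

Run:
```python
from h import *
print("tri hinge",tri((256.7,197.3),(353.6,298.6)),"tip",tri((331.8,155.3),(265.2,295)))
H=cast("top",(256.7,197.3),.074);T=cast("top",(331.8,155.3),.074);H2=cast("scene",(353.6,298.6),.074);T2=cast("scene",(265.2,295),.074)
print(H,H2,T,T2,np.linalg.norm(T-H),np.linalg.norm(T2-H2))
a=cast("top",(251.7,204),.08);b=cast("top",(310,184),.08)
ang=lambda p,q:np.arctan2(*(q-p)[[1,0]])+np.pi/2
print("panel len",np.linalg.norm(a-b),"stand yaw",ang(a,b),"leg world",ang(H,T),ang(H2,T2),"from panel ends",a,b)
print("white tip",cast("top",(547,175),.074),"blue stand",cast("top",(385,285),.074))
```

```text
tri hinge [0.51092274 0.20856251 0.0708767 ] tip [0.58434544 0.07791381 0.06806168]
[0.51018198 0.20777436 0.074     ] [0.51232012 0.20947916 0.074     ] [0.58265527 0.07696319 0.074     ] [0.58639871 0.08088572 0.074     ] 0.1495457786517113 0.1484045488054695
panel len 0.1053418501326747 stand yaw 0.31792955803246326 leg world 0.5059318655233003 0.5226366755795395 from panel ends [0.49687379 0.21518787 0.08      ] [0.52980371 0.11512526 0.08      ]
white tip [ 0.53707974 -0.28781288  0.074     ] blue stand [ 0.35524863 -0.00680915  0.074     ]
```

Call:
send_rows(series="0.033 -0.034 0.005 0 0 0 0;0.033 -0.034 0.005 0 0 0 0;0.033 -0.034 0.005 0 0 0 0;0.033 -0.034 0.005 0 0 0 0;0.033 -0.034 0.005 0 0 0 0;0.033 -0.034 0.005 0 0 0 0;0.033 -0.034 0.005 0 0 0 0;0.033 -0.034 0.005 0 0 0 0")

```text
time: 0.9
position: [0.3559, -0.2584, 0.1909]
tool_rot: [[0.956, 0.292, 0.0], [0.292, -0.956, 0.0], [0.0, -0.0, -1.0]]
wrist_force: [0.7, -0.7, 0.8]
opening: 0.0001
finger_force: 0.0
```

Call:
send_rows(series="0.033 -0.034 0.005 0 0 0 0;0.033 -0.034 0.005 0 0 0 0;0.033 -0.034 0.005 0 0 0 0;0.033 -0.034 0.005 0 0 0 0;0.033 -0.034 0.005 0 0 0 0;0.033 -0.034 0.005 0 0 0 0;0.033 -0.034 0.005 0 0 -6 0;0 0 0 0 0 -6 0")

```text
time: 1.7
position: [0.5086, 0.0395, 0.1557]
tool_rot: [[0.87, 0.493, 0.001], [0.493, -0.87, 0.002], [0.002, -0.001, -1.0]]
wrist_force: [-0.3, 0.2, 0.9]
opening: 0.0001
finger_force: 0.0
```

```bash
cat > g.py <<'E'
from h import *
H=np.array([.511,.2085])
def rep(phi,r,off,z):
    s=ctrl.get_state(); R=np.array(s["tool_rot"]); p=np.array(s["position"])
    u=np.array([np.sin(phi),-np.cos(phi)]); n=np.array([-np.cos(phi),-np.sin(phi)])
    t=np.r_[H+r*u+off*n,z]
    print("t",s["time"],"p",p.round(4),"yaw",np.arctan2(R[1,0],R[0,0]),"F",np.round(s["wrist_force"],1),"q",np.round(s["q"],2))
    d=p[:2]-H; print("r,off now",d@u,d@n,"target",t.round(4),"tool shift",(R.T@(t-p)).round(4))
E
python3 -c "
from g import *
rep(.512,.125,.045,.035)"
```

```text
t 1.7 p [0.5086 0.0395 0.1557] yaw 0.5160749896590728 F [-0.3  0.2  0.9] q [-0.01  0.18  1.97  0.    1.    1.04]
r,off now 0.14611845753934083 0.0848595873496275 target [0.533  0.0775 0.035 ] tool shift [ 0.0397 -0.0208  0.1207]
```

Call:
send_rows(series="0.04 -0.02 0 0 0 0 0;0 0 0.03 0 0 0 0;0 0 0.03 0 0 0 0;0 0 0.03 0 0 0 0;0 0 0.03 0 0 0 0;0 0 0 0 0 0 0")

```text
time: 2.3
position: [0.5273, 0.0715, 0.0318]
tool_rot: [[0.874, 0.485, -0.011], [0.485, -0.875, -0.001], [-0.01, -0.005, -1.0]]
wrist_force: [-0.8, -0.3, -0.2]
opening: 0.0004
finger_force: 0.0
```

```bash
python3 -c "
from g import *
rep(.512,.125,.015,.035)
a=ctrl.capture('scene')[180:420,180:460];b=ctrl.capture('top')[100:300,180:460]
o=np.vstack([a,b]);cv2.imwrite('pics/pre.png',cv2.resize(o,None,fx=1.35,fy=1.35,interpolation=2)[:,:,::-1])"
```

```text
t 2.3 p [0.5273 0.0715 0.0318] yaw 0.5063297010872659 F [-0.8 -0.3 -0.2] q [0.05 0.42 1.96 0.   0.77 1.12]
r,off now 0.1274343673359692 0.05294839374902966 target [0.5592 0.0922 0.035 ] tool shift [ 0.0379 -0.0027 -0.0036]
```

View pics/pre.png

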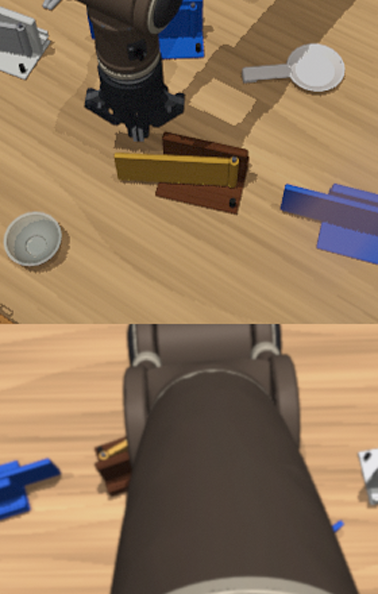

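The fingers are in front of the leg's free end: fingers at crop (138,130), brass leg from (115,165) to (238,170). The path is clear, so I'll lift slightly, close up to the leg and swing.

Call:
send_rows(series="0.03 0 -0.012 0 0 0 0;0.008 0 0 0 0 0 0;0.011 0.001 0 0 0 -5 0;0.011 0.001 0 0 0 -5 0;0.011 0.001 0 0 0 -5 0;0.011 0.001 0 0 0 -5 0")

```text
time: 3.0
position: [0.6035, 0.1129, 0.0498]
tool_rot: [[0.653, 0.757, 0.001], [0.757, -0.653, -0.0], [0.0, 0.001, -1.0]]
wrist_force: [-2.0, -0.3, -0.4]
opening: 0.0004
finger_force: 0.7
```

```bash
python3 -c "
from g import *
rep(.512+np.radians(20),.125,.015,.044)
a=ctrl.capture('scene')[180:420,180:460]
cv2.imwrite('pics/mid.png',cv2.resize(a,None,fx=1.5,fy=1.5,interpolation=2)[:,:,::-1])"
```

```text
t 3.0 p [0.6035 0.1129 0.0498] yaw 0.8590858489148643 F [-2.  -0.3 -0.4] q [ 0.11  0.51  1.77 -0.    0.87  0.83]
r,off now 0.1325255489661136 0.012243980622752315 target [0.596  0.1157 0.044 ] tool shift [-0.0028 -0.0075  0.0058]
```

View pics/mid.png

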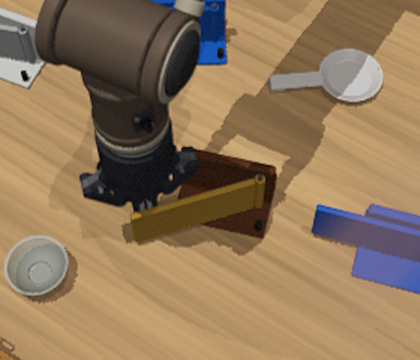

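The leg is swinging with the fingers, with its tip now at crop (133,235) and low force. I'll continue.

Call:
send_rows(series="0.011 -0.001 0.002 0 0 -5 0;0.011 -0.001 0.002 0 0 -5 0;0.011 -0.001 0 0 0 -5 0;0.011 0 0 0 0 -5 0;0.011 0 0 0 0 -5 0;0.011 0 0 0 0 -5 0;0.011 0.001 0 0 0 -5 0")

```text
time: 3.75
position: [0.6359, 0.1823, 0.0458]
tool_rot: [[0.102, 0.995, 0.002], [0.995, -0.102, -0.001], [-0.0, 0.002, -1.0]]
wrist_force: [-0.9, -2.2, 1.3]
opening: -0.0003
finger_force: 0.7
```

```bash
python3 -c "
from g import *
rep(.859+np.radians(35),.125,.015,.044)
rep(1.718,.125,.015,.044)"
```

```text
t 3.75 p [0.6359 0.1823 0.0458] yaw 1.4684969756087396 F [-0.9 -2.2  1.3] q [ 0.21  0.59  1.65 -0.    0.91  0.32]
r,off now 0.12689603555088952 0.013513185510384192 target [0.6339 0.181  0.044 ] tool shift [-0.0015 -0.0019  0.0018]
t 3.75 p [0.6359 0.1823 0.0458] yaw 1.4684969756087396 F [-0.9 -2.2  1.3] q [ 0.21  0.59  1.65 -0.    0.91  0.32]
r,off now 0.11969070151142064 0.04426450036851978 target [0.6368 0.212  0.044 ] tool shift [ 0.0297 -0.0021  0.0017]
```

Call:
send_rows(series="0.011 0 0 0 0 -5 0;0.011 0 0 0 0 -5 0;0.004 0 0 0 0 -2 0;0 0 0 0 0 0 0")

```text
time: 4.15
position: [0.6365, 0.209, 0.0454]
tool_rot: [[-0.104, 0.995, 0.002], [0.995, 0.104, 0.0], [0.0, 0.002, -1.0]]
wrist_force: [0.6, -0.3, 0.3]
opening: 0.0
finger_force: 0.0
```

Call:
send_rows(series="0.003 0 0 0 0 -1.5 0;0 0 0 0 0 0 0")

```text
time: 4.35
position: [0.6359, 0.2108, 0.0448]
tool_rot: [[-0.131, 0.991, 0.001], [0.991, 0.131, -0.001], [-0.001, 0.0, -1.0]]
wrist_force: [0.1, -2.2, 1.5]
opening: -0.0002
finger_force: 1.3
```

```bash
python3 -c "
from g import *
rep(1.718,.125,.015,.044)"
```

```text
t 4.35 p [0.6359 0.2108 0.0448] yaw 1.7018128587109476 F [ 0.1 -2.2  1.5] q [ 0.26  0.6   1.62 -0.    0.92  0.13]
r,off now 0.12387044099668731 0.016032257285707223 target [0.6368 0.212  0.044 ] tool shift [0.0011 0.0011 0.0008]
```

Force is still only at hinge-friction level, so I'll step on in small increments to feel for the stop.

Call:
send_rows(series="0.002 0 0 0 0 -1 0;0 0 0 0 0 0 0")

```text
time: 4.55
position: [0.636, 0.211, 0.0448]
tool_rot: [[-0.149, 0.989, 0.001], [0.989, 0.149, -0.004], [-0.004, 0.0, -1.0]]
wrist_force: [1.0, -7.2, 2.9]
opening: -0.0005
finger_force: 3.7
```

Call:
send_rows(series="0.002 0 0 0 0 0 0;0 0 0 0 0 0 0")

```text
time: 4.75
position: [0.636, 0.2111, 0.0449]
tool_rot: [[-0.149, 0.989, 0.001], [0.989, 0.149, -0.007], [-0.007, -0.0, -1.0]]
wrist_force: [1.3, -12.8, 2.7]
opening: -0.0001
finger_force: 6.0
```

Call:
send_rows(series="0.002 0 0 0 0 0 0;0 0 0 0 0 0 0")

```text
time: 4.95
position: [0.636, 0.2111, 0.0449]
tool_rot: [[-0.149, 0.989, 0.001], [0.989, 0.149, -0.009], [-0.009, -0.001, -1.0]]
wrist_force: [1.7, -16.6, 5.1]
opening: 0.0001
finger_force: 8.3
```

The position is frozen while the force climbs to 17 N, so the leg is on its stop. I'll back straight off, rise and look.

Call:
send_rows(series="-0.01 0 0 0 0 0 0;-0.03 0 0 0 0 0 0;-0.02 0 0 0 0 0 0;0 0 -0.04 0 0 0 0;0 0 -0.04 0 0 0 0;0 0 -0.04 0 0 0 0")

```text
time: 5.55
position: [0.6427, 0.1582, 0.1646]
tool_rot: [[-0.147, 0.989, -0.002], [0.989, 0.147, 0.001], [0.002, -0.002, -1.0]]
wrist_force: [1.0, 0.2, -0.2]
opening: 0.0001
finger_force: 0.0
```

Call:
send_rows(series="-0.045 0 0 0 0 0 0;-0.045 0 0 0 0 0 0;-0.045 0 0 0 0 0 0;-0.045 0 0 0 0 0 0;-0.045 0 0 0 0 0 0;-0.045 0 0 0 0 0 0;0 0 0 0 0 0 0;0 0 0 0 0 0 0")

```text
time: 6.35
position: [0.6831, -0.1095, 0.1637]
tool_rot: [[-0.145, 0.989, -0.001], [0.989, 0.145, 0.002], [0.002, -0.0, -1.0]]
wrist_force: [0.4, 0.0, 0.3]
opening: 0.0004
finger_force: 0.0
```

```bash
python3 -c "
from g import *
rep(1.718,.125,.015,.044)
o=np.vstack([ctrl.capture(n)[100:400] for n in('scene','top')])
cv2.imwrite('pics/end.png',o[:,:,::-1])"
```

```text
t 6.35 p [ 0.6831 -0.1095  0.1637] yaw 1.7161789903044753 F [0.4 0.  0.3] q [-0.22  0.5   1.51  0.    1.13 -0.37]
r,off now 0.12361644980573608 0.3398383474973368 target [0.6368 0.212  0.044 ] tool shift [0.3246 0.0009 0.1203]
```

View pics/end.png

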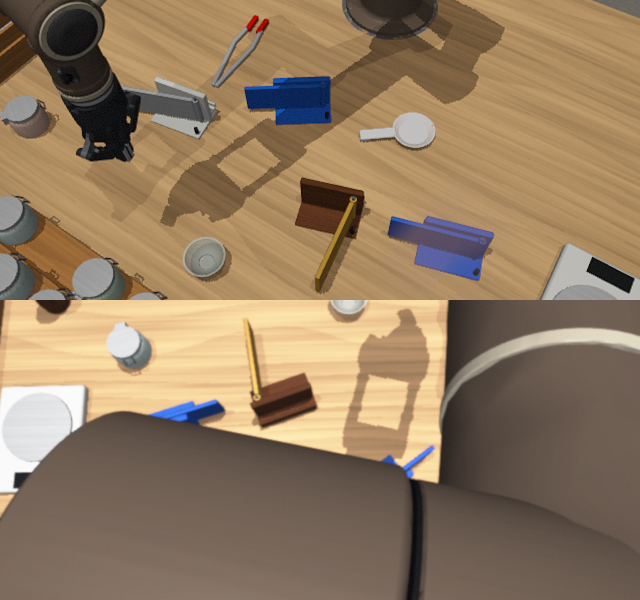

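The walnut leg now stands out behind its panel, from the hinge at crop (256,397) to the tip at (246,320). The white stand's leg is as before and the arm is clear. I'll check the angle and hand in.

```bash
python3 -c "
from h import *
H=cast('top',(256.5,197.3),.074);T=cast('top',(246,119.5),.074);d=T-H
a=np.arctan2(d[1],d[0])+np.pi/2-.318;print('leg',a,np.linalg.norm(d))
if a>1.33: print(ctrl.job_done())"
```

```text
leg 1.3940767800230593 0.1453121692486392
the job is handed in; nothing more can be done
None
```

The walnut stand's brass leg is swung out to its stop (measured at about 1.39 rad), the white stand's leg was left folded, and the job was handed in at about 6.5 s with the arm clear.

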